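# Rack the die plates and shut the gate

## Robot

A 6-joint arm with a two-finger parallel gripper is mounted at the origin on a cart in front of the work surface, level with it; the furniture and walls round the work are solid. World frame = base frame: x ahead of the robot, y to its left, z up, the work surface at z = 0. Lengths are in mm, angles in rad, forces in N, time in s.
With the tool pointing down it reaches from about 275 to 850 mm from the base axis. Payload 5.2 kg.
Tool frame: the origin (TCP) lies on the centre line of the jaws, within the pads' length; the fingertips stand 25 mm ahead of it and the grasp point (between the pads) lies 6 mm ahead of it; z points along the fingers, y is the line along which they close (so a half turn about z gives the same grasp; the last joint's range is limited). The gripper opens to 85 mm and grips with 20 to 120 N. Pads are 22 mm wide; open, the fingers measure 114 mm over their backs; the gripper's body (76 mm by 85 mm) begins 54 mm behind the grasp point. The pads swing forward as they close: fully open they stand 13 mm farther back than shut.
Start: joints at [-1.433, 0.259, 1.535, -0, 1.348, -0.203], TCP at [183.854, -518.366, 256.31] pointing down, gripper open.
Joint ranges: [-3.14, 3.14], [-0.91, 2.08], [0.19, 2.58], [-1.22, 4.36], [0.22, 2.71], [-3.12, 3.12]. Speed limits (rad/s): [2.57, 2.57, 3.14, 3.14, 3.14, 3.14].

## Interface

Orientations are given as a rotation vector (axis times angle).
In Python, from plant import ctrl, grab_frame, look_for, silhouettes gives the robot as it stands.
- The arm moves only by the tool apply_moves, never from a script. Its argument "motion" is a list of rows, each a list of 6 numbers: the shift along the world's x, y, z in units of 400 mm (1.0 is 400 mm), then the turn, a rotation vector about the world's x, y, z in units of 120 degrees (1.0 is 120 degrees). In form: [[tx, ty, tz, rx, ry, rz], ...]. A call has 1 to 10 rows; each row shifts and turns the commanded pose from where the row before left it; what a row does not reach is not made up. A row lasts 1/8 s, in which the tool goes at most 62.5 mm and 10.7 degrees, less where a joint would pass 70% of its speed; a pose out of reach is approached as far as the arm can. A call with a number of a shift or a turn outside -1 to 1 is refused whole. A call with a gripper value outside its range is refused whole. "grip" is the finger opening in mm, from 0 to 85.4, set as the call begins (left out, the last holds). The fingers move at their own pace and stop on an object; "force" is the grip in N (left out, the last holds). Time passes only in rows, so rows that do not move let the fingers close. It gives the time, the measured TCP pose, the force, the opening and the grip force at its end, in the units of the state.
- ctrl.get_state(): the state, without advancing time (a new reading comes with each control period).
- grab_frame(name): name is "scene" or "side" or "wrist"; returns a dict with "pixels" (384x512x3 uint8, red, green, blue), "range_z" (384x512 float32, mm along the optical axis (not along the pixel's ray), 0 where there is no reading), "intrinsics" (3x3 intrinsics, pixels), "eye" and "orientation" of the camera in the world. Camera axes: x right, y up, looking along -z (the intrinsics and any distortion apply to the point x, -y, -z); pixel columns grow to the right and rows downward; lengths in mm; the calibration is good to about 2 mm. A picture is of the moment at which its call begins.
- ctrl.finish_job(): hands the job in; it is judged then, once.
Trained networks look in a picture, given as the dict that the camera call returned (one of the last four; its "shot" number tells which), for a name from the list of things; names that differ only in an ending like _2 or _b are one class to them, and where a whole thing is asked for, a point or a joint stands for the part that bears it (a point fixed in the world has none). Each returns a list of dicts, best first, with "p" (0 to 1); they miss things now and then, are a little off and sometimes report something else, mostly with a low value. They report only what shows in the picture. A call takes as long as a camera call. They do not tell look-alikes from the thing itself.
- look_for(thing, picture): "bbox" ([centre column, centre row, width, height] in pixels, round what is visible of it).
- silhouettes(thing, picture): "pixels" (384x512 bool, what is visible of it) and "bbox" ([centre column, centre row, width, height] in pixels, round what is visible of it).
The state is a dict: "time_s": time; "joint_positions": joint angles; "qd": joint speeds; "effort": joint torques, N m; "position": TCP position; "tool_rot": TCP orientation; "contact_force": force on the tool from outside, world axes, zero at the start; "wrist_torque": the same for the moment, N m; "width": finger opening in mm; "gripper_force": force on a finger pad.
Only numpy, scipy, OpenCV 4.12 (cv2) and the standard library are available. Lean on these libraries where they do the work, as an engineer would, in place of code of your own. Each camera call takes 0.05 s, during which the arm holds its last target. There are 200 camera calls.

## Task

First move the paste tin out of the gate's way: set it upright on the bench well away from the rack, beyond the reach of the gate's swing. Then stand every die plate on its short end in the slotted rack, one to a slot, upright and right down on the slot floor; the sloping rest is there to lean a plate on so that you can take it again by its upper end. When all plates stand in the rack, push the gate shut until it seats behind its ball catch, and leave the wooden wedge, hammer and steel block where they are.

Things in the scene. Friction and masses are not known exactly. Their poses are not given: they have to be found in the camera images.
- plate0: flat steel die plate, 64 x 110 x 10 mm, 0.35 to 0.6 kg, with a large dark disc in its middle and a small one near each end (surface marks); origin at its centre, x along the width, y along the length, z through the thickness (faces alike); starts flat on the bench, its length along world y within 0.3 rad. Two or three plates are there; an absent one reads None
- plate1: another die plate, the same as plate0
- plate2: another die plate, the same as plate0
- rack: fixed rack: steel base 98 x 160 mm, 10 mm thick, with four hardwood blocks (tops 58 mm above the bench) that leave three slots; origin on the bench under its middle, z up, y across the slots, yaw within 0.15 rad. A back wall 80 mm high ends the slots at x = +37 mm; the gate hangs on the -x side; a catch block 52 mm high stands at x -53, y -87 mm
- slot0 (a point): middle of the floor of the slot at rack y = -50 mm, 10 mm above the bench, axes as the rack's. Every slot is 15 mm wide (y), 76 mm long (x), open above, with a sill 25 mm high across its front. A plate standing in it on its short end has its length along rack z, its thickness along rack y, its centre 65 mm and its upper end 120 mm above the bench; centred on this point, the gate clears it
- slot1 (a point): the same for the slot at rack y = 0
- slot2 (a point): the same for the slot at rack y = +50 mm
- gate (a joint): angle of the rack's front gate, 0 = shut and seated, starts open at 1.0 to 1.35 rad; at angle a the gate points from its hinge along rack (-sin a, -cos a). It turns easily and stays where it is left; over the last 0.07 rad the nub at its free end must be pushed past a sprung ball (about 4 N there), which then draws it home to 0 and holds it. Stopped short of the ball it is not shut
- gate_hinge (a point): point on the gate's upright hinge axis, 35 mm above the bench, at rack x -52, y +76 mm. The gate is a steel panel 6 mm thick, centred on this axis, from 12 to 60 mm above the bench and 140 mm long; the hinge post is 12 mm thick and 62 mm high
- gate_tip (a point): free end of the gate (the nub), 140 mm from the hinge axis, 36 mm above the bench
- rest: fixed steel rest: a board 30 mm wide (x) and 65 mm long that rises at 45 degrees towards its own +y, top corner 80 mm above the bench, on a foot 44 x 100 mm; origin on the bench, z up, yaw within 0.2 rad. A plate laid up the slope, lower end on the lip, overhangs it by 17 mm on either side and 45 mm at the upper end, so fingers can straddle it or take its upper end by both faces
- rest_foot (a point): lower end of the rest's sloping surface, in its middle, where board and lip meet (lip 14 mm high, square to the board): at y -30, z +34 mm in the rest's frame; axes as the rest's. A plate lying against the lip has its centre 55 mm up the slope and 5 mm off the surface. Two ears, 72 mm apart inside, stand 16 mm above the surface beside its lowest 32 mm
- tin: round shut paste tin, 54 mm diameter, 31 mm high, 0.09 kg; origin at the centre of its underside, z up; it starts upright in front of the rack within the gate's swing, between the open gate and the rack. A free patch of bench to set it on lies right of and behind the rack, round world x 0.68, y -0.15; the bench vise (screw and T handle) stands nearer, its feet from x 0.47, y -0.1 to -0.42
- wedge: hardwood wedge, 34 x 110 mm, 30 mm high, lying behind the rack; leave it alone
- hammer: ball-peen hammer, 99 x 300 mm, lying behind the rack; leave it alone
- block: ground steel parallel block, 50 x 75 mm, 25 mm high, at the left; leave it alone
Not all that is in view belongs to the job. Of the things that look like the tin, the larger one is meant.

How it is judged:
By the outcome, as a careful person would: the job done as asked, in the order asked, and still so for the second after the job is handed in, with the robot touching nothing.
Of plate0, plate1, plate2 only 2 to 3 are there at a start; the rules pass over those that are not, and their reading is None.
At some moment in a run one of tin, plate0, plate1, plate2 may be knocked a few centimetres aside while the robot is not near it.
It also fails if it takes over 210 s, if anything falls off the work surface, if the arm or the gripper's body presses on something with over 40 N, if the wrist force passes 120 N, or if a joint passes its speed limit or range.

## Working session

There is one attempt and no reset: what is moved stays moved. The work goes in short steps, Python scripts to look and compute and a tool call to move; the robot and the scene stay as the last step left them, time stands still between calls to the robot, and variables do not carry over. Pictures are saved under pics/ and viewed, at most 14 in all, crops included, and the job is handed in when it is done.

Besides the shell and the picture viewer there is one more tool, called after "Call:" as name(argument=value, ...), one argument or row to a line, values as JSON. apply_moves: Moves the arm, as the interface text tells. Its arguments: {"type":"object","properties":{"motion":{"type":"array"},"grip":{"type":"number"},"force":{"type":"number"}},"required":["motion"]}

```bash
mkdir -p pics; ls
cat > h.py <<'E'
import numpy as np, cv2
from scipy.spatial.transform import Rotation as R
from plant import ctrl, grab_frame, look_for, silhouettes
def Rm(o):
    o=np.array(o,float)
    if o.shape==(3,3): return o
    return R.from_rotvec(o).as_matrix() if o.size==3 else R.from_quat(o).as_matrix()
def cloud(f):
    z=f["range_z"].astype(float); K=np.array(f["intrinsics"]); h,w=z.shape
    u,v=np.meshgrid(np.arange(w),np.arange(h))
    P=np.stack([(u-K[0,2])/K[0,0]*z,-(v-K[1,2])/K[1,1]*z,-z],-1)
    W=P@Rm(f["orientation"]).T+np.array(f["eye"]); W[z<=0]=np.nan
    return W
def save(f,n): cv2.imwrite("pics/"+n,cv2.cvtColor(f["pixels"],cv2.COLOR_RGB2BGR))
def st():
    s=ctrl.get_state(); return s
E
python3 - <<'E'
from h import *
s=st(); print(s)
a=grab_frame("scene"); b=grab_frame("side")
print(a["eye"],a["orientation"],a["intrinsics"],b["eye"],a.keys())
save(a,"scene0.png"); save(b,"side0.png")
for f in (a,b):
    W=cloud(f)
    for n in ["plate0","rack","gate","rest","tin","wedge","block"]:
        for d in silhouettes(n,f)[:5]:
            m=d["pixels"]; P=W[m]; P=P[~np.isnan(P).any(1)]
            if len(P)<5: continue
            print(n,round(d["p"],2),np.round(d["bbox"]),np.round(np.median(P,0)),np.round(np.percentile(P,2,0)),np.round(np.percentile(P,98,0)))
E
```

```text
pics
{'time_s': 0.0, 'joint_positions': array([-1.43282049e+00,  2.59342860e-01,  1.53607982e+00,  3.90747370e-05,
        1.34800319e+00, -2.02783432e-01]), 'qd': array([-0.00021014,  0.00041805,  0.00070389,  0.00074568, -0.00012414,
       -0.001186  ]), 'effort': array([ 1.52450421e-04, -4.46035337e+01, -2.90570980e+01, -2.95852369e-04,
        1.15890952e-02, -3.41130153e-06]), 'position': array([ 183.78705996, -517.8760414 ,  255.47603852]), 'tool_rot': array([-3.09430166e+00, -5.32353581e-01, -1.53022412e-04]), 'contact_force': array([ 0.99881188, -0.07294498, -0.87029275]), 'wrist_torque': array([-0.027874  ,  0.00569187, -0.04152081]), 'gripper_force': 0.0, 'width': 85.31284269089956}
[-160.78637806 1216.9929552   941.04920546] [ 0.38381024 -1.21148698 -2.28550267] [[467.17996313   0.         251.23118942]
 [  0.         467.17996313 192.98916717]
 [  0.           0.           1.        ]] [ 626.06150033 -903.97857637  564.4832762 ] dict_keys(['pixels', 'range_z', 'intrinsics', 'eye', 'orientation', 'shot'])
plate0 0.72 [256. 266.  43.  29.] [401. 387.  11.] [364. 331.   3.]
[... 1001 characters left out ...]
 42.] [421. -32.   0.] [637. 144.  79.]
gate 0.94 [217. 202.  40.  26.] [473.  95.  38.] [417.  58.  13.] [535. 131.  60.]
rest 0.57 [231. 180.  22.  25.] [511. 256.  42.] [474. 230.   6.] [540. 290.  75.]
tin 0.79 [218. 219.  18.  14.] [483.  14.  28.] [458.   2.   3.] [507.  52.  32.]
tin 0.5 [179. 225.  10.  12.] [374. -22.  21.] [356. -33.   6.] [389.   1.  24.]
tin 0.34 [288. 216.  31.  14.] [703.  27.  15.] [667.  -1.   0.] [736.  89.  29.]
tin 0.31 [234. 210.  77.  48.] [566.  44.  43.] [423. -33.   1.] [636. 131.  79.]
wedge 0.85 [287. 217.  30.  17.] [703.  27.  15.] [666.  -2.   3.] [736.  94.  29.]
block 0.42 [246. 162.  15.  12.] [538. 481.  24.] [510. 468.  -0.] [564. 543.  27.]
```

Run:
```python
import cv2
a=cv2.imread("pics/scene0.png")[140:320,150:400]; b=cv2.imread("pics/side0.png")[130:300,130:360]
a=cv2.resize(a,None,fx=2.4,fy=2.4,interpolation=2); b=cv2.resize(b,None,fx=3.2,fy=3.2,interpolation=2)
cv2.imwrite("pics/c1.png",a); cv2.imwrite("pics/c2.png",b)
```

```text
(no output)
```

View pics/c1.png

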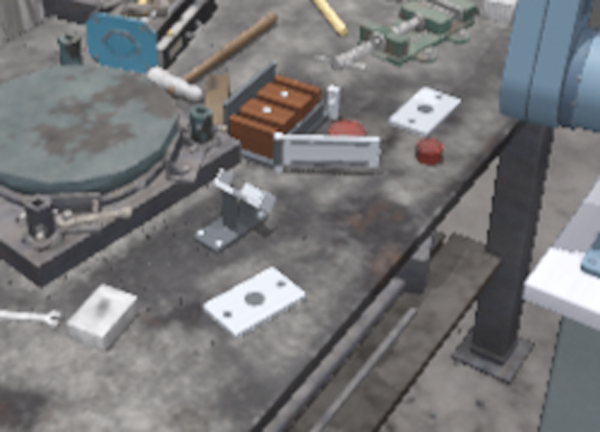

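View pics/c2.png

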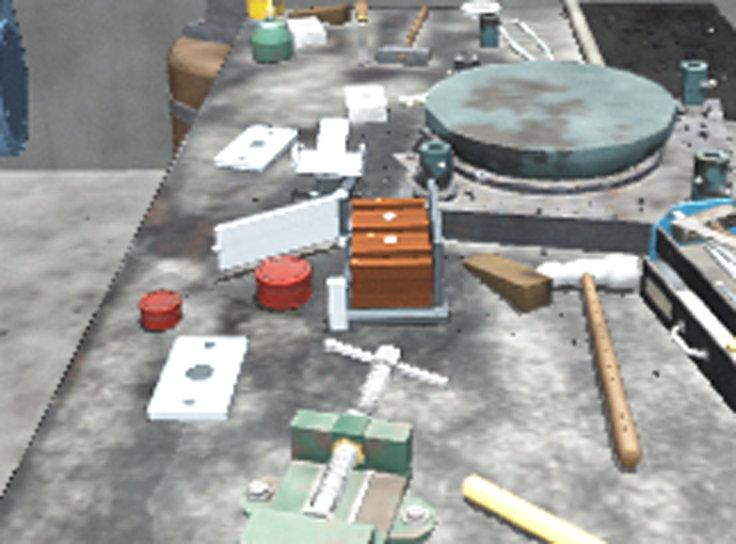

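Call:
apply_moves(
  motion=[
    [0.074,0.13,0.024,0,0,-0.0163],
    [0.074,0.13,0.024,0,0,-0.0163],
    [0.074,0.13,0.024,0,0,-0.0163],
    [0.074,0.13,0.024,0,0,-0.0163],
    [0.074,0.13,0.024,0,0,-0.0163],
    [0.074,0.13,0.024,0,0,-0.0163],
    [0.074,0.13,0.024,0,0,-0.0163],
    [0.074,0.13,0.024,0,0,-0.0163],
    [0.074,0.13,0.024,0,0,-0.0163],
    [0.074,0.13,0.024,0,0,-0.0163],
  ],
)

```text
time_s: 2.05
position: [480.6, 3.6, 353.0]
tool_rot: [3.141, -0.002, 0.002]
contact_force: [-0.1, -0.4, -0.1]
width: 85.4
gripper_force: 0.0
```

Run:
```python
from h import *
s=st(); print(s["position"],s["tool_rot"],s["joint_positions"])
f=grab_frame("wrist"); save(f,"w1.png"); W=cloud(f); np.save("w1.npy",W)
print(f["eye"],Rm(f["orientation"]).round(2).tolist(),np.array(f["intrinsics"]).tolist())
for n in ["tin","rack","gate","plate0","rest"]:
    for d in silhouettes(n,f)[:3]:
        P=W[d["pixels"]]; P=P[~np.isnan(P).any(1)]
        if len(P)<5: continue
        print(n,round(d["p"],2),np.round(d["bbox"]),np.round(np.median(P,0)),np.round(np.percentile(P,2,0)),np.round(np.percentile(P,98,0)))
```

```text
[480.56876494   3.55844537 352.96303202] [ 3.14114898e+00 -2.45931820e-03  1.63830836e-03] [-2.25102072e-01  8.10201973e-02  1.51797451e+00 -1.99249399e-04
  1.54148258e+00  1.34726585e+00]
[547.71389666   3.32994236 470.56285284] [[-0.0, 0.96, 0.26], [-1.0, -0.0, 0.0], [0.0, -0.26, 0.96]] [[326.62078303556336, 0.0, 259.4095567557709], [0.0, 326.62078303556336, 181.34194749757032], [0.0, 0.0, 1.0]]
tin 0.74 [241. 142.  44.  41.] [481.  30.  30.] [456.   6.  14.] [505.  54.  32.]
tin 0.73 [270. 219.  21.  24.] [372. -12.  22.] [353. -28.   5.] [388.   4.  24.]
rack 0.62 [216. 104. 152. 189.] [583.  68.  57.] [437. -20.   9.] [630. 129.  80.]
rack 0.16 [ 58. 124.  84.  64.] [512. 257.  44.] [471. 229.   5.] [544. 317.  79.]
gate 0.81 [187. 150.  68. 100.] [477.  99.  51.] [416.  60.  16.] [535. 130.  61.]
plate0 0.97 [341. 177.  79.  43.] [ 426. -111.   10.] [ 394. -164.    4.] [457. -58.  12.]
plate0 0.59 [ 24. 195.  49.  52.] [401. 355.  10.] [364. 323.   3.] [434. 387.  12.]
```

View pics/w1.png

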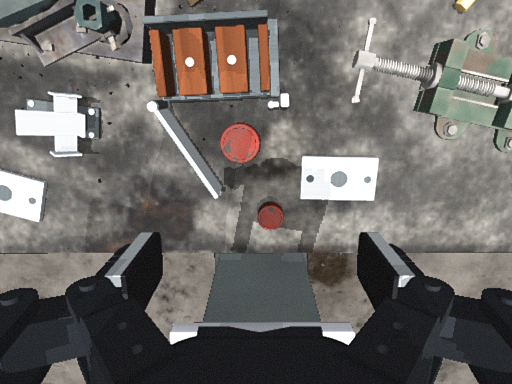

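Run:
```python
from h import *
W=np.load("w1.npy"); im=cv2.imread("pics/w1.png"); hsv=cv2.cvtColor(im,cv2.COLOR_BGR2HSV)
X,Y,Z=W[...,0],W[...,1],W[...,2]
def rect(m,t):
    m=cv2.morphologyEx(m.astype(np.uint8),cv2.MORPH_OPEN,np.ones((2,2)))
    n,l,s,c=cv2.connectedComponentsWithStats(m)
    for i in range(1,n):
        if s[i,4]>60:
            P=W[l==i][:,:2].astype(np.float32); r=cv2.minAreaRect(P); print(t,s[i,4],np.round(r[0],1),np.round(r[1],1),round(r[2],1),"mean",P.mean(0).round(1),"z",np.median(Z[l==i]).round(1))
rk=(X>500)&(X<660)&(Y>-60)&(Y<160)
rect(rk&(Z>52)&(Z<64)&(hsv[...,1]>100),"blocks")
rect(rk&(Z>72)&(Z<86),"wall")
rect((X>440)&(X<520)&(Y>-10)&(Y<70)&(Z>26)&(Z<36),"tin")
rect((X>400)&(X<545)&(Y>50)&(Y<150)&(Z>54)&(Z<66),"gate")
rect((X>500)&(X<545)&(Y>-60)&(Y<0)&(Z>46)&(Z<57),"catch")
rect((X>380)&(X<475)&(Y>-180)&(Y<-40)&(Z>6)&(Z<15),"plate")
```

```text
blocks 633 [nan nan] [0. 0.] 0.0 mean [nan nan] z nan
blocks 1885 [585.   35.6] [79.  33.4] 3.0 mean [nan nan] z nan
blocks 1886 [580.8  85.5] [76.2 32.3] 6.2 mean [nan nan] z nan
blocks 715 [575.  120.1] [24.  78.7] 73.3 mean [nan nan] z nan
wall 1143 [627.4  66.6] [ 21.9 154.3] 8.2 mean [nan nan] z nan
tin 1237 [474.5  27.3] [45.8 41.4] 50.1 mean [nan nan] z nan
gate 793 [462.8 101.9] [158.   26.4] 33.8 mean [nan nan] z nan
catch 102 [535.3 -31.7] [17.  13.6] 0.5 mean [536.1 -30.1] z 51.7
plate 3191 [ 423.5 -118. ] [114.9  54.4] 80.1 mean [nan nan] z nan
```

```bash
cat >> h.py <<'E'
def rects(W,m,t,amin=60):
    m=m&np.isfinite(W).all(-1)
    n,l,s,c=cv2.connectedComponentsWithStats(m.astype(np.uint8),connectivity=4)
    for i in range(1,n):
        if s[i,4]>amin:
            P=W[l==i]; r=cv2.minAreaRect(P[:,:2].astype(np.float32)); print(t,s[i,4],np.round(r[0],1),np.round(r[1],1),round(r[2],1),"mean",P.mean(0).round(1))
E
python3 - <<'E'
from h import *
W=np.load("w1.npy"); im=cv2.imread("pics/w1.png"); hsv=cv2.cvtColor(im,cv2.COLOR_BGR2HSV)
X,Y,Z=W[...,0],W[...,1],W[...,2]
rk=(X>500)&(X<660)&(Y>-60)&(Y<160)
rects(W,rk&(Z>55)&(Z<60)&(hsv[...,1]>100),"blocks")
rects(W,rk&(Z>77)&(Z<83),"wall")
rects(W,(X>440)&(X<520)&(Y>-10)&(Y<70)&(Z>26)&(Z<36),"tin")
rects(W,(X>400)&(X<545)&(Y>50)&(Y<150)&(Z>57)&(Z<63),"gate")
rects(W,(X>500)&(X<545)&(Y>-60)&(Y<0)&(Z>48)&(Z<57),"catch")
rects(W,(X>380)&(X<475)&(Y>-180)&(Y<-40)&(Z>8)&(Z<13),"plate")
m=rk&(Z>54)&(Z<62)&(hsv[...,1]>100); P=W[m]
from scipy.optimize import minimize
def sc(p):
    c,s=np.cos(p[2]),np.sin(p[2]); d=P[:,:2]-p[:2]; x=c*d[:,0]+s*d[:,1]; y=-s*d[:,0]+c*d[:,1]
    e=0
    g=np.minimum(np.minimum(abs(y+50),abs(y)),abs(y-50))
    return np.clip(9-g,0,None).sum()+np.clip(abs(x+1)-37,0,None).sum()+np.clip(abs(y)-79,0,None).sum()
r=minimize(sc,[583,58,.084],method="Nelder-Mead",options=dict(initial_simplex=[[583,58,.08],[590,58,.08],[583,64,.08],[583,58,.12]])); print(r.x,r.fun,len(P))
E
```

```text
blocks 631 [586.7  -2. ] [74.5 11.4] 3.0 mean [587.4  -2.   57.9]
blocks 1859 [584.6  36.2] [75.7 34.6] 3.1 mean [585.5  36.1  57.9]
blocks 1851 [582.2  86. ] [75.8 35. ] 3.0 mean [583.   85.8  57.9]
blocks 665 [580.  124.4] [75.  12.2] 3.0 mean [580.9 124.1  57.8]
wall 1032 [626.9  63.6] [  8.7 137.9] 2.7 mean [626.8  63.2  79.6]
tin 1239 [480.3  30.2] [53.1 52. ] 88.8 mean [480.6  30.3  30.4]
gate 608 [474.9  98.1] [146.6  13. ] 33.2 mean [480.9 102.8  59.7]
catch 102 [537.7 -28.1] [14.7  8.9] 1.2 mean [537.7 -28.   51.8]
plate 3126 [ 424.9 -112.1] [109.9  64.2] 88.8 mean [ 425.9 -111.7   10. ]
[5.84333105e+02 6.08752927e+01 5.27299380e-02] 399.07834504003404 5080
```

Call:
apply_moves(
  motion=[
    [0,0.022,-0.134,0,0,0],
    [0,0.022,-0.134,0,0,0],
    [0,0.0225,-0.134,0,0,0],
    [0,0,-0.134,0,0,0],
    [0,0,-0.12,0,0,0],
    [0,0,-0.07,0,0,0],
    [0,0,-0.05,0,0,0],
    [0,0,-0.025,0,0,0],
    [0,0,0,0,0,0],
  ],
  grip=70,
)

```text
time_s: 3.48
position: [479.4, 27.2, 31.7]
tool_rot: [-3.141, 0.004, 0.002]
contact_force: [0.2, 0.3, -0.3]
width: 70.0
gripper_force: 0.0
```

Call:
apply_moves(
  motion=[
    [0,0,0,0,0,0],
    [0,0,0,0,0,0],
    [0,0,0,0,0,0],
    [0,0,0,0,0,0],
  ],
  grip=45,
  force=25,
)

```text
time_s: 3.98
position: [480.6, 27.9, 33.0]
tool_rot: [3.141, -0.0, 0.003]
contact_force: [-1.6, -2.3, 7.3]
width: 51.6
gripper_force: 26.8
```

Call:
apply_moves(
  motion=[
    [0,0,0.1,0,0,0],
    [0,0,0.15,0,0,0],
    [0,0,0.15,0,0,0],
    [0.05,-0.05,0,0,0,0],
    [0.1,-0.09,0,0,0,0],
    [0.1,-0.09,0,0,0,0],
    [0.1,-0.09,0,0,0,0],
    [0.1,-0.085,0,0,0,0],
    [0.05,-0.04,0,0,0,0],
    [0,0,0,0,0,0],
  ],
)

```text
time_s: 5.22
position: [680.5, -150.9, 190.8]
tool_rot: [-3.141, 0.003, 0.001]
contact_force: [-0.4, 0.4, -0.4]
width: 52.0
gripper_force: 27.1
```

Run:
```python
from h import *
f=grab_frame("side"); W=cloud(f); save(f,"side1.png")
X,Y,Z=W[...,0],W[...,1],W[...,2]
# max height grid 20mm around patch, z<150
for x in range(600,780,20):
    print(x,[ (lambda q: int(np.max(q)) if len(q) else -1)(Z[(X>x)&(X<x+20)&(Y>y)&(Y<y+20)&(Z<140)]) for y in range(-260,-40,20)])
d=look_for("hammer",f)[:1]; print(d)
print(st()["position"],st()["width"])
```

```text
600 [47, 48, 1, 1, 2, 2, 30, 1, 1, 2, 2]
620 [1, 1, 1, 1, 1, 24, 25, 2, 1, 2, 1]
640 [16, 1, 2, 1, 2, 1, 1, 1, 1, 2, 2]
660 [17, 1, 2, 1, 2, 2, 1, 2, 2, 1, 2]
680 [2, 1, 1, 2, 1, 2, 1, 1, 2, 2, 1]
700 [2, 1, 2, 2, 2, 1, 1, 2, 1, 1, 1]
720 [1, 1, 1, 2, 1, 2, 1, 2, 1, 2, 2]
740 [2, 1, 1, 2, 2, 1, 2, 2, 2, 2, 1]
760 [1, 23, 25, 24, 23, 23, 23, 24, 23, 23, 23]
[{'bbox': [317.0, 242.1, 28.3, 69.1], 'p': 0.85}]
[ 679.10035111 -149.03659735  191.29258476] 51.92646402846669
```

Call:
apply_moves(
  motion=[
    [0.01,0,-0.12,0,0,0],
    [0,0,-0.12,0,0,0],
    [0,0,-0.09,0,0,0],
    [0,0,-0.04,0,0,0],
    [0,0,-0.02,0,0,0],
    [0,0,0,0,0,0],
    [0,0,0,0,0,0],
  ],
)

```text
time_s: 6.2
position: [684.9, -150.1, 37.7]
tool_rot: [3.141, -0.001, 0.004]
contact_force: [-0.0, -1.3, -1.6]
width: 51.9
gripper_force: 27.1
```

Call:
apply_moves(
  motion=[
    [0,0,-0.0025,0,0,0],
    [0,0,0,0,0,0],
  ],
)

```text
time_s: 6.45
position: [684.1, -149.9, 35.5]
tool_rot: [3.141, -0.001, 0.001]
contact_force: [0.1, 0.1, -0.5]
width: 52.0
gripper_force: 27.1
```

Call:
apply_moves(
  motion=[
    [0,0,-0.005,0,0,0],
    [0,0,-0.0025,0,0,0],
    [0,0,0,0,0,0],
  ],
)

```text
time_s: 6.82
position: [684.0, -149.9, 33.0]
tool_rot: [3.141, -0.001, 0.001]
contact_force: [-2.7, 0.1, 5.2]
width: 51.8
gripper_force: 27.7
```

Call:
apply_moves(
  motion=[
    [0,0,0,0,0,0],
    [0,0,0,0,0,0],
    [0,0,0.06,0,0,0],
    [0,0,0.14,0,0,0],
    [0,0,0.15,0,0,0],
    [0,0,0.15,0,0,0],
    [-0.08,0,0.12,0,0,0],
    [-0.15,0,0,0,0,0],
  ],
  grip=85,
)

```text
time_s: 7.82
position: [594.2, -150.9, 284.6]
tool_rot: [3.137, 0.001, 0.015]
contact_force: [-0.4, -1.1, 0.7]
width: 84.8
gripper_force: 0.0
```

Call:
apply_moves(
  motion=[
    [-0.039,0.1,0.02,0,0,0],
    [-0.039,0.135,0.02,0,0,0],
    [-0.039,0.135,0.02,0,0,0],
    [-0.039,0.135,0.02,0,0,0],
    [-0.039,0.135,0.02,0,0,0],
    [-0.039,0.135,0.02,0,0,0],
    [-0.039,0.135,0.02,0,0,0],
    [-0.039,0.135,0.02,0,0,0],
    [0,0,0,0,0,0],
    [0,0,0,0,0,0],
  ],
)

```text
time_s: 9.07
position: [467.0, 268.0, 343.6]
tool_rot: [3.141, 0.001, -0.0]
contact_force: [0.0, -0.2, -0.2]
width: 85.2
gripper_force: 0.0
```

Run:
```python
from h import *
s=st(); print(s["position"],s["tool_rot"])
f=grab_frame("wrist"); save(f,"w2.png"); W=cloud(f); np.save("w2.npy",W)
X,Y,Z=W[...,0],W[...,1],W[...,2]
rects(W,(X>330)&(X<470)&(Y>290)&(Y<470)&(Z>8)&(Z<13),"plateA")
rr=(X>455)&(X<565)&(Y>215)&(Y<345)
for a,b in [(3,8),(8,13),(30,40),(40,50),(50,60),(60,70),(70,78),(78,84)]: rects(W,rr&(Z>a)&(Z<b),"rest %d-%d"%(a,b),40)
```

```text
[466.9569359  268.04633521 343.59728261] [ 3.14082361e+00  5.85256977e-04 -3.14128408e-04]
plateA 3225 [404.8 381.3] [109.8  64.6] 73.4 mean [405.5 381.5  10. ]
rest 3-8 89 [527.1 305.6] [24.8 13.2] 24.1 mean [526.7 305.6   7.3]
rest 3-8 142 [512.9 320.4] [15.1 35.6] 88.1 mean [514.  320.7   7.3]
rest 8-13 53 [531.7 314.7] [17.1  9.2] 59.9 mean [531.2 315.4   9.9]
rest 8-13 47 [516.7 310.4] [14.8 13.9] 72.4 mean [518.1 311.3   8.7]
rest 8-13 52 [501.6 323.3] [10.4 13.1] 14.1 mean [501.3 322.8   9.9]
rest 30-40 402 [506.7 244.9] [16.1 71.9] 82.1 mean [507.8 245.5  36.8]
rest 40-50 463 [508.2 257.3] [18.2 72.4] 84.8 mean [508.  256.3  45.1]
rest 40-50 129 [505.3 234.3] [ 7.3 29.6] 81.9 mean [505.4 234.2  42.1]
rest 50-60 47 [537.7 259.4] [22.4  6.8] 10.1 mean [539.7 260.   52.6]
rest 50-60 208 [508.4 264.9] [11.4 32.1] 83.3 mean [509.1 264.5  54.9]
rest 50-60 73 [471.8 259.1] [28.9 17.7] 50.7 mean [474.  260.3  53.7]
rest 60-70 212 [510.8 274.2] [10.6 30. ] 81.1 mean [510.8 274.3  64.9]
rest 70-78 191 [512.6 282.9] [10.2 28.8] 84.8 mean [512.9 283.1  74. ]
rest 78-84 115 [513.4 289.7] [ 6.1 29.3] 83.4 mean [513.4 289.6  79.5]
```

View pics/w2.png

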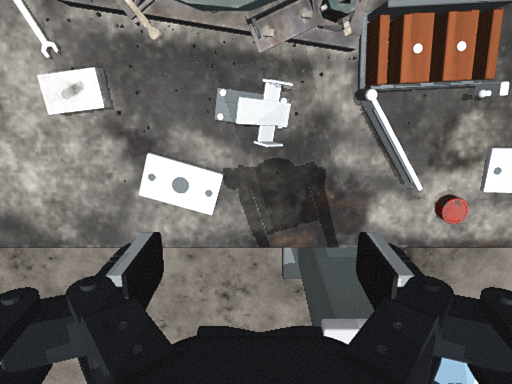

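Run:
```python
from h import *
from scipy.optimize import minimize
W=np.load("w2.npy"); X,Y,Z=W[...,0],W[...,1],W[...,2]
m=(X>455)&(X<565)&(Y>215)&(Y<310)&(Z>52)&(Z<79)&(abs(X-511)<19); P=W[m]
for _ in range(4):
    c=P.mean(0); n=np.linalg.svd(P-c)[2][2]; n*=np.sign(n[2]); d=(P-c)@n; P=P[abs(d)<1.5]
print("n",n.round(3),"c",c.round(1),len(P),"yaw",np.arctan2(n[0],-n[1]))
for g in [P]:
    k=P[:,2]; 
    L=[];H=[];
    for z in range(53,78,2):
        q=P[abs(P[:,2]-z)<1.2]; 
        if len(q)>5: L.append([z,q[:,0].min(),q[:,0].max(),q[:,1].mean()])
    print(np.round(L,1))
```

```text
n [-0.096 -0.699  0.709] c [511.4 274.9  65.6] 558 yaw -0.13669871183931886
[[ 53.  495.3 524.  262.6]
 [ 55.  495.3 524.1 264.4]
 [ 57.  495.6 523.  266.3]
 [ 59.  495.8 524.2 268.4]
 [ 61.  495.9 524.3 270.6]
 [ 63.  496.1 525.4 272.4]
 [ 65.  496.3 525.5 274.6]
 [ 67.  496.7 525.5 276.2]
 [ 69.  496.7 525.6 278.3]
 [ 71.  496.9 526.7 280.1]
 [ 73.  498.3 526.8 282.2]
 [ 75.  498.6 526.8 284.2]
 [ 77.  498.6 525.8 286.1]]
```

Call:
apply_moves(
  motion=[
    [-0.0222,0.0405,-0.09,0,0,0.0874],
    [-0.0222,0.0405,-0.09,0,0,0.0874],
    [-0.0222,0.0405,-0.09,0,0,0.0874],
    [-0.0222,0.0405,-0.09,0,0,0.0874],
    [-0.0222,0.0405,-0.09,0,0,0.0874],
    [-0.0222,0.0405,-0.09,0,0,0.0874],
    [-0.0222,0.0405,-0.09,0,0,0.0876],
    [0,0,0,0,0,0],
    [0,0,0,0,0,0],
  ],
  grip=76,
)

```text
time_s: 10.25
position: [406.4, 380.8, 92.8]
tool_rot: [2.523, 1.872, 0.001]
contact_force: [0.1, -0.2, 0.5]
width: 76.2
gripper_force: 0.0
```

Run:
```python
from h import *
s=st(); print(s["position"],s["joint_positions"].round(2)); print(R.from_rotvec(s["tool_rot"]).as_matrix().round(3))
f=grab_frame("wrist"); W=cloud(f); X,Y,Z=W[...,0],W[...,1],W[...,2]
rects(W,(X>330)&(X<470)&(Y>290)&(Y<470)&(Z>7)&(Z<13),"plateA")
```

```text
[406.35842046 380.78609479  92.78258921] [ 0.55  0.43  1.72 -0.    0.99  0.85]
[[ 0.29   0.957  0.001]
 [ 0.957 -0.29   0.   ]
 [ 0.     0.001 -1.   ]]
plateA 15963 [404.8 381.6] [109.8  64.1] 73.3 mean [405.9 385.6  10. ]
```

Confirmed; descend 66 mm and grip.

Call:
apply_moves(
  motion=[
    [-0.004,0.002,-0.08,0,0,0],
    [0,0,-0.06,0,0,0],
    [0,0,-0.02,0,0,0],
    [0,0,-0.005,0,0,0],
    [0,0,0,0,0,0],
  ],
)

```text
time_s: 10.92
position: [404.2, 382.7, 27.0]
tool_rot: [2.519, 1.877, 0.003]
contact_force: [0.3, 0.2, 0.4]
width: 75.8
gripper_force: 0.0
```

Call:
apply_moves(
  motion=[
    [0,0,0,0,0,0],
    [0,0,0,0,0,0],
    [0,0,0,0,0,0],
  ],
  grip=55,
  force=80,
)

```text
time_s: 11.3
position: [404.3, 382.8, 28.3]
tool_rot: [2.518, 1.877, 0.004]
contact_force: [-1.4, -2.5, 12.0]
width: 59.3
gripper_force: 82.7
```

Call:
apply_moves(
  motion=[
    [0,0,0.13,0,0,0],
    [0,0,0.15,0,0,0],
    [0,0,0.15,0,0,0.04],
    [0.05,-0.07,0,0,0,0.04],
    [0.05,-0.07,0,0.0744,-0.0094,0],
    [0.05,-0.07,0,0.0744,-0.0094,0],
    [0.05,-0.07,0,0.0744,-0.0094,0],
    [0.056,-0.08,0,0.0744,-0.0094,0],
    [0,0,0,0.0744,-0.0094,0],
    [0,0,0,0,0,0],
  ],
)

```text
time_s: 12.55
position: [505.3, 236.1, 195.9]
tool_rot: [-1.887, -1.658, -0.777]
contact_force: [-0.4, -0.2, -5.1]
width: 58.5
gripper_force: 87.1
```

Run:
```python
from h import *
s=st(); print(s["position"],s["joint_positions"].round(2)); print(R.from_rotvec(s["tool_rot"]).as_matrix().round(3))
f=grab_frame("wrist"); save(f,"w3.png"); W=cloud(f)
for d in silhouettes("plate0",f)[:2]:
    P=W[d["pixels"]];P=P[np.isfinite(P).all(1)]
    for _ in range(3):
        c=P.mean(0);V=np.linalg.svd(P-c,full_matrices=False)[2];n=V[2];P=P[abs((P-c)@n)<2]
    print(d["p"],d["bbox"],c.round(1),n.round(3),len(P))
    q=(P-c)@V[:2].T; r=cv2.minAreaRect(q.astype(np.float32)); print(r, (c+r[0]@V[:2]).round(1))
```

```text
[505.25420275 236.05836161 195.86255487] [-0.22  0.3   1.91  0.86  1.19 -0.54]
[[ 0.092  0.992  0.088]
 [ 0.702 -0.127  0.701]
 [ 0.706 -0.003 -0.708]]
```

View pics/w3.png

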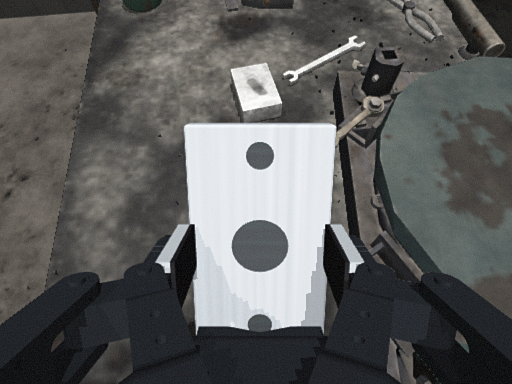

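Call:
apply_moves(
  motion=[
    [0.002,0.006,-0.09,0,0,0],
    [0,0,-0.085,0,0,0],
    [0.003,0.021,-0.021,0,0,0],
    [0.003,0.025,-0.025,0,0,0],
    [0.001,0.012,-0.012,0,0,0],
    [0,0,0,0,0,0],
    [0,0,0,0,0,0],
  ],
)

```text
time_s: 13.52
position: [509.6, 264.0, 105.3]
tool_rot: [-1.881, -1.666, -0.783]
contact_force: [-0.4, -0.3, -4.0]
width: 58.7
gripper_force: 87.1
```

Call:
apply_moves(
  motion=[
    [0.001,0.008,-0.008,0,0,0],
    [0.0005,0.005,-0.005,0,0,0],
    [0,0,0,0,0,0],
    [0,0,0,0,0,0],
  ],
)

```text
time_s: 14.02
position: [510.1, 268.9, 99.7]
tool_rot: [-1.882, -1.665, -0.782]
contact_force: [-1.2, -4.9, 0.6]
width: 58.4
gripper_force: 89.7
```

Call:
apply_moves(
  motion=[
    [-0.001,-0.008,-0.008,0,0,0],
    [-0.0005,-0.006,-0.006,0,0,0],
    [0,0,0,0,0,0],
    [0,0,0,0,0,0],
  ],
)

```text
time_s: 14.52
position: [509.9, 263.3, 94.2]
tool_rot: [-1.882, -1.665, -0.783]
contact_force: [0.1, -5.4, 4.6]
width: 58.3
gripper_force: 91.0
```

Call:
apply_moves(
  motion=[
    [-0.0004,-0.0035,-0.0035,0,0,0],
    [0,0,0,0,0,0],
  ],
)

```text
time_s: 14.78
position: [509.8, 262.9, 93.7]
tool_rot: [-1.88, -1.664, -0.785]
contact_force: [-0.2, -0.9, 8.6]
width: 58.4
gripper_force: 91.0
```

Call:
apply_moves(
  motion=[
    [0,0,0,0,0,0],
    [0,0,0,0,0,0],
    [0,0,0,0,0,0],
    [0,0,0,0,0,0],
  ],
  grip=78,
)

```text
time_s: 15.28
position: [508.9, 262.3, 92.3]
tool_rot: [-1.881, -1.665, -0.781]
contact_force: [0.1, -0.4, 0.2]
width: 77.9
gripper_force: 0.0
```

Call:
apply_moves(
  motion=[
    [-0.008,-0.06,0.06,0,0,0],
    [-0.014,-0.115,0.115,0,0,0],
    [0,0.02,0.08,-0.0744,0.0094,0],
    [0,0.03,0.08,-0.0744,0.0094,0],
    [0,0.04,0.08,-0.0744,0.0094,0],
    [0,0.04,0.03,-0.0744,0.0094,0],
    [0,0.04,0,-0.0744,0.0094,0],
  ],
  grip=80,
)

```text
time_s: 16.15
position: [501.3, 262.8, 271.2]
tool_rot: [2.349, 2.077, 0.002]
contact_force: [0.0, -0.6, -0.3]
width: 79.8
gripper_force: 0.0
```

Call:
apply_moves(
  motion=[
    [0.006,0.03,0,0,0,-0.0835],
    [0.006,0.03,0,0,0,-0.0835],
    [0.006,0.03,0,0,0,-0.0835],
    [0.006,0.03,0,0,0,-0.0835],
    [0.006,0.03,0,0,0,-0.0835],
    [0.006,0.03,0,0,0,-0.0835],
    [0.006,0.03,0,0,0,-0.0835],
    [0.006,0.03,0,0,0,-0.0835],
    [0.006,0.03,0,0,0,-0.082],
    [0,0,0,0,0,0],
  ],
  grip=40,
)

```text
time_s: 17.4
position: [521.9, 370.7, 267.9]
tool_rot: [3.136, -0.188, -0.002]
contact_force: [-0.4, 0.4, -0.1]
width: 40.1
gripper_force: 0.0
```

```bash
cat > rest.py <<'E'
from h import *
s=st(); print(s["position"],s["joint_positions"].round(2)); print(R.from_rotvec(s["tool_rot"]).as_matrix().round(3))
f=grab_frame("scene"); g=grab_frame("wrist"); save(f,"sc_l.png"); save(g,"w_l.png")
for h in (f,g):
  W=cloud(h); X,Y,Z=W[...,0],W[...,1],W[...,2]
  m=(abs(X-514)<45)&(Y>225)&(Y<345)&(Z>45)&(Z<122); P=W[m]
  if len(P)<20: print("none"); continue
  for _ in range(5):
    c=np.median(P,0);V=np.linalg.svd(P-P.mean(0),full_matrices=False)[2];n=V[2]*np.sign(V[2][2]);P=P[abs((P-c)@n)<3]
  print(len(P),c.round(1),n.round(3),"hi",np.percentile(P,[2,98],0).round(1).tolist())
  q=(P-c)@V[:2].T; r=cv2.minAreaRect(q.astype(np.float32)); print(np.round(r[1],1),"ctr",(c+r[0]@V[:2]).round(1))
E
python3 rest.py
```

```text
[521.87912102 370.65258751 267.91840242] [0.44 0.42 1.28 0.   1.45 2.13]
[[ 0.993 -0.119 -0.001]
 [-0.119 -0.993 -0.   ]
 [-0.001  0.    -1.   ]]
48 [495.6 312.9 104.4] [-0.06  -0.745  0.664] hi [[471.3, 259.3, 48.1], [548.2, 320.2, 117.4]]
[81.1 91.3] ctr [509.4 291.5  81.7]
3984 [514.3 284.5  89.7] [-0.093 -0.693  0.715] hi [[479.9, 241.6, 47.4], [545.3, 316.4, 118.2]]
[107.   77.9] ctr [511.2 277.3  82.3]
```

Call:
apply_moves(
  motion=[
    [0,0.01,0,-0.0744,0.0094,0],
    [0,0.01,0,-0.0744,0.0094,0],
    [0,0,-0.04,-0.0744,0.0094,0],
    [0,0,-0.07,-0.0744,0.0094,0],
    [0,0,-0.07,-0.0744,0.0094,0],
    [0,0,-0.05,0,0,0],
    [0,0,0,0,0,0],
    [0,0,0,0,0,0],
  ],
)

```text
time_s: 18.5
position: [523.2, 377.7, 180.1]
tool_rot: [2.357, -0.147, -0.059]
contact_force: [0.3, -0.7, 0.5]
width: 40.0
gripper_force: 0.0
```

```bash
python3 rest.py; python3 -c "
import cv2;a=cv2.imread('pics/sc_l.png')[180:290,190:330];cv2.imwrite('pics/c4.png',cv2.resize(a,None,fx=4.5,fy=4.5,interpolation=2))"
```

```text
[523.24385129 377.73926455 180.05003292] [ 0.7   0.87  0.91 -0.54  1.93  2.35]
[[ 0.992 -0.089 -0.087]
 [-0.124 -0.705 -0.698]
 [ 0.001  0.704 -0.711]]
72 [495.  295.4  86.3] [-0.045 -0.75   0.66 ] hi [[470.9, 260.7, 47.8], [546.2, 322.3, 116.4]]
[79.1 95.7] ctr [509.9 290.4  81.7]
995 [524.7 314.8 115.6] [-0.151 -0.776  0.612] hi [[479.1, 259.6, 48.5], [547.9, 322.1, 118.3]]
[77.5 91.2] ctr [516.3 290.4  82.6]
```

View pics/c4.png

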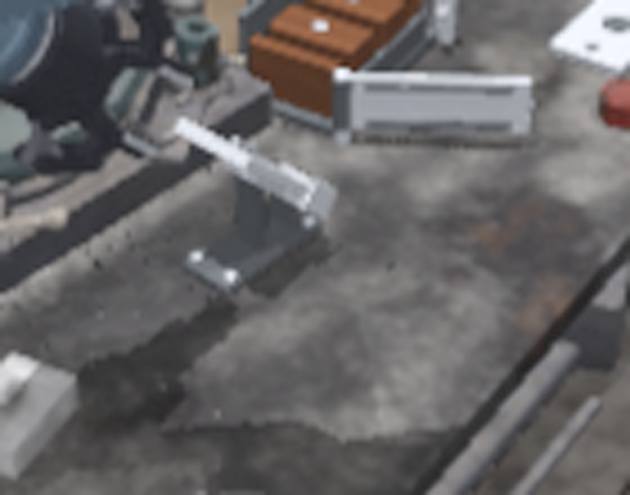

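Call:
apply_moves(
  motion=[
    [-0.005,-0.04,-0.05,0,0,0],
    [-0.005,-0.05,-0.05,0,0,0],
    [-0.005,-0.045,-0.045,0,0,0],
    [-0.003,-0.025,-0.026,0,0,0],
    [0,0,0,0,0,0],
    [0,0,0,0,0,0],
  ],
)

```text
time_s: 19.35
position: [515.6, 314.9, 109.4]
tool_rot: [2.355, -0.145, -0.061]
contact_force: [0.5, 0.0, -0.4]
width: 39.8
gripper_force: 0.0
```

Call:
apply_moves(
  motion=[
    [0,0,0,0,0,0],
    [0,0,0,0,0,0],
    [0,0,0,0,0,0],
    [0,0,0,0,0,0],
  ],
  grip=0,
  force=90,
)

```text
time_s: 19.85
position: [515.1, 313.7, 110.3]
tool_rot: [2.35, -0.145, -0.061]
contact_force: [-0.7, -0.8, 9.3]
width: 8.5
gripper_force: 87.6
```

Call:
apply_moves(
  motion=[
    [0,0,0.08,0,0,0],
    [0,0,0.14,0,0,0],
    [0,0,0.15,0,0,0],
    [0.02,-0.05,0,0.0744,-0.0094,0],
    [0.03,-0.09,0,0.0744,-0.0094,0],
    [0.03,-0.09,0,0.0744,-0.0094,0],
    [0.03,-0.09,0,0.0744,-0.0094,0],
    [0.03,-0.09,0,0.0744,-0.0094,0],
    [0.03,-0.05,0,0,0,0.0425],
    [0,-0.04,0,0,0,0.0425],
  ],
)

```text
time_s: 21.1
position: [583.2, 112.1, 255.6]
tool_rot: [3.14, 0.089, -0.002]
contact_force: [0.1, -0.3, -4.2]
width: 8.8
gripper_force: 89.9
```

Call:
apply_moves(
  motion=[
    [0,0,0,0,0,0],
    [0,0,0,0,0,0],
  ],
)

```text
time_s: 21.35
position: [582.6, 115.0, 255.7]
tool_rot: [-3.14, -0.086, 0.002]
contact_force: [0.5, 0.4, -4.2]
width: 8.8
gripper_force: 90.0
```

```bash
cat > slot.py <<'E'
from h import *
import sys
s=st(); print(s["position"],s["joint_positions"].round(2)); Rt=R.from_rotvec(s["tool_rot"]).as_matrix(); print(Rt.round(3))
f=grab_frame("wrist"); save(f,sys.argv[1]); W=cloud(f); np.save("wl.npy",W)
X,Y,Z=W[...,0],W[...,1],W[...,2]; hsv=cv2.cvtColor(f["pixels"],cv2.COLOR_RGB2HSV)
rects(W,(X>500)&(X<660)&(Y>-60)&(Y<160)&(Z>55)&(Z<60)&(hsv[...,1]>100),"blocks",100)
# plate: points within 60mm of tool axis in x, below TCP
p=s["position"]; L=(W-p)@Rt; m=(abs(L[...,0])<40)&(abs(L[...,1])<12)&(L[...,2]>30)&(L[...,2]<115)
Q=L[m]; print("plate tool-frame",len(Q),np.percentile(Q,[1,50,99],0).round(1).tolist())
g=(abs(L[...,0])<40)&(abs(L[...,1])<12)&(L[...,2]>75)&(L[...,2]<115); q=L[g]; print("low part",len(q),np.percentile(q,[1,50,99],0).round(1).tolist())
E
python3 slot.py w5.png
```

```text
[582.59643553 115.04485237 255.69833914] [0.01 0.34 1.43 0.   1.38 1.52]
[[ 0.998  0.055 -0.001]
 [ 0.055 -0.998  0.   ]
 [-0.001 -0.001 -1.   ]]
blocks 558 [580.8 124.8] [74.5 10.8] 2.4 mean [591.8 126.5  57.8]
blocks 2395 [582.1  86.5] [74.4 34.6] 3.0 mean [584.4  86.2  57.9]
blocks 2493 [584.4  36.5] [75.4 35.3] 3.0 mean [586.1  37.1  57.9]
blocks 914 [586.6  -1.6] [75.  12.2] 3.2 mean [588.1  -1.2  57.7]
plate tool-frame 419 [[31.8, -3.7, 31.1], [33.0, 1.2, 56.3], [33.4, 6.2, 102.0]]
low part 108 [[31.9, -3.3, 75.0], [33.0, 1.7, 88.8], [33.2, 6.5, 102.6]]
```

View pics/w5.png

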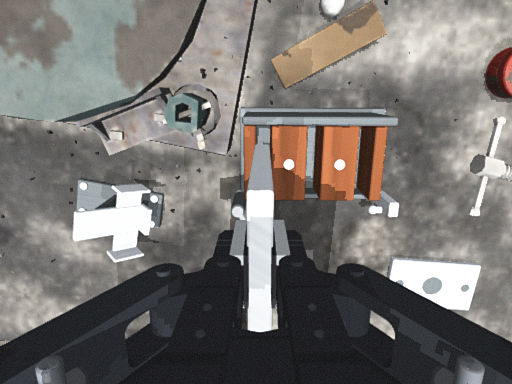

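Call:
apply_moves(
  motion=[
    [-0.004,-0.006,-0.06,0,0,0],
    [0,0,-0.09,0,0,0],
    [0,0,-0.035,0,0,0],
    [0,0,0,0,0,0],
    [0,0,0,0,0,0],
    [0,0,0,0,0,0],
  ],
)

```text
time_s: 22.15
position: [582.2, 111.9, 183.6]
tool_rot: [3.14, 0.088, 0.004]
contact_force: [-0.5, 0.1, -4.1]
width: 8.6
gripper_force: 89.8
```

```bash
python3 slot.py w6.png
python3 - <<'E'
from h import *
for i in range(3): print(st()["position"].round(2))
f=grab_frame("side"); save(f,"s6.png"); a=cv2.imread("pics/s6.png")[150:240,180:290]; b=cv2.imread("pics/w6.png")[90:330,180:420]
a=cv2.resize(a,(480,393),interpolation=2); b=cv2.resize(b,(312,393),interpolation=2); cv2.imwrite("pics/c6.png",np.hstack([a,b]))
E
```

```text
[582.24498863 111.8911255  183.63944429] [ 0.    0.39  1.53 -0.    1.22  1.52]
[[ 0.998  0.056  0.003]
 [ 0.056 -0.998  0.   ]
 [ 0.003  0.    -1.   ]]
blocks 1076 [584. 125.] [66.2 11.5] 2.4 mean [588.6 125.6  57.8]
blocks 3635 [582.1  86. ] [74.8 34.6] 4.0 mean [585.7  85.5  57.9]
blocks 3985 [584.9  36.5] [74.5 35.3] 3.0 mean [586.4  37.2  57.9]
blocks 1463 [586.2  -1.7] [74.8 12.5] 3.1 mean [588.   -1.   57.7]
plate tool-frame 490 [[31.8, -10.4, 31.3], [33.1, 1.1, 62.5], [39.5, 10.0, 105.6]]
low part 179 [[31.9, -11.1, 75.6], [33.1, 1.2, 97.6], [39.6, 10.9, 106.1]]
[582.08 111.86 183.43]
[582.08 111.86 183.43]
[582.08 111.86 183.43]
```

View pics/c6.png

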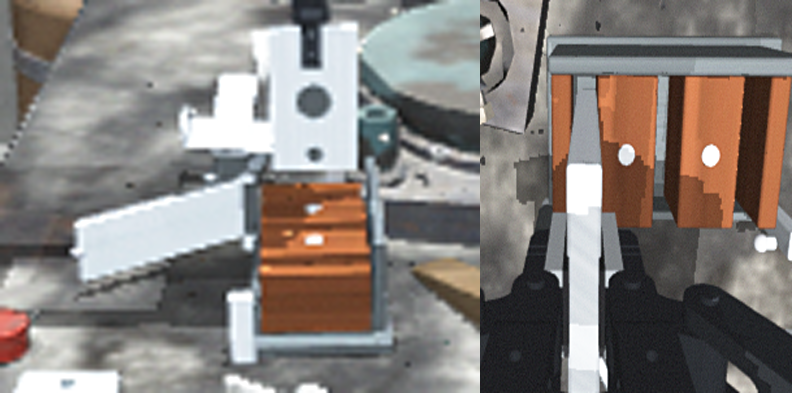

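Call:
apply_moves(
  motion=[
    [0,0.0012,-0.03,0,0,0],
    [0,0,-0.03,0,0,0],
    [0,0,-0.03,0,0,0],
    [0,0,-0.02,0,0,0],
    [0,0,0,0,0,0],
  ],
)

```text
time_s: 22.88
position: [580.8, 112.2, 137.0]
tool_rot: [-3.14, -0.088, 0.003]
contact_force: [0.3, 0.3, -3.4]
width: 8.5
gripper_force: 89.9
```

Call:
apply_moves(
  motion=[
    [0.002,0,-0.025,0,0,0],
    [0,0,-0.02,0,0,0],
    [0,0,-0.008,0,0,0],
    [0,0,0,0,0,0],
    [0,0,0,0,0,0],
  ],
)

```text
time_s: 23.5
position: [582.4, 112.3, 117.2]
tool_rot: [3.14, 0.088, 0.001]
contact_force: [-0.1, 0.3, -4.0]
width: 8.7
gripper_force: 89.9
```

Call:
apply_moves(
  motion=[
    [0,0,-0.005,0,0,0],
    [0,0,-0.005,0,0,0],
    [0,0,0,0,0,0],
    [0,0,0,0,0,0],
  ],
)

```text
time_s: 24.0
position: [582.4, 112.3, 113.7]
tool_rot: [3.14, 0.088, 0.001]
contact_force: [-2.0, -0.2, 3.6]
width: 8.4
gripper_force: 90.9
```

Call:
apply_moves(
  motion=[
    [0,0,0,0,0,0],
    [0,0,0,0,0,0],
    [0,0,0,0,0,0],
    [0,0,0.06,0,0,0],
    [0,0,0.12,0,0,0],
    [-0.05,-0.1,0.12,0,0,0],
    [-0.08,-0.13,0.05,0,0,0],
    [-0.08,-0.13,0,0,0,0],
    [-0.08,-0.08,0,0,0,0],
    [0,0,0,0,0,0],
  ],
  grip=35,
)

```text
time_s: 25.25
position: [466.3, -62.2, 250.4]
tool_rot: [3.14, 0.082, -0.0]
contact_force: [0.4, 0.8, -0.1]
width: 35.1
gripper_force: 0.0
```

```bash
cat > meas.py <<'E'
from h import *
s=st(); print(s["position"],s["joint_positions"].round(2))
f=grab_frame("side"); save(f,"sm.png"); W=cloud(f)
for d in silhouettes("plate0",f)[:4]:
    P=W[d["pixels"]];P=P[np.isfinite(P).all(1)]; print("side",round(d["p"],2),np.round(d["bbox"]),np.percentile(P,[2,50,98],0).round(0).tolist())
f=grab_frame("wrist"); save(f,"wm.png"); W=cloud(f); X,Y,Z=W[...,0],W[...,1],W[...,2]
rects(W,(X>330)&(X<520)&(Y>-260)&(Y<-20)&(Z>7)&(Z<13),"plateB",200)
E
python3 meas.py
```

```text
[466.31544937 -62.22707944 250.38159118] [-0.37  0.12  1.72 -0.    1.3   1.15]
side 0.86 [252. 189.  22.  16.] [[557.0, 102.0, 59.0], [586.0, 106.0, 91.0], [614.0, 110.0, 120.0]]
side 0.61 [191. 249.  30.  27.] [[397.0, -168.0, 2.0], [428.0, -124.0, 10.0], [458.0, -63.0, 12.0]]
plateB 393 [ 500.1 -252.3] [33.9 17. ] 6.5 mean [ 501.1 -252.4    9.3]
plateB 5056 [ 425.1 -112.2] [110.   64.3] 88.9 mean [ 426.2 -111.8   10. ]
```

Call:
apply_moves(
  motion=[
    [-0.0115,-0.014,-0.03,0,0,0.0795],
    [-0.0115,-0.014,-0.03,0,0,0.0795],
    [-0.0115,-0.014,-0.03,0,0,0.0795],
    [-0.0115,-0.014,-0.05,0,0,0.0795],
    [-0.0115,-0.014,-0.05,0,0,0.0795],
    [-0.0115,-0.014,-0.05,0,0,0.0795],
    [-0.0115,-0.014,-0.05,0,0,0.0795],
    [-0.0115,-0.014,-0.05,0,0,0.0795],
    [-0.011,-0.013,-0.05,0,0,0.08],
    [0,0,0,0,0,0],
  ],
  grip=76,
)

```text
time_s: 26.65
position: [426.4, -109.3, 92.8]
tool_rot: [-2.236, -2.202, 0.001]
contact_force: [-0.4, -1.2, 0.3]
width: 76.0
gripper_force: 0.0
```

Run:
```python
from h import *
s=st(); print(s["position"],s["joint_positions"].round(2)); print(R.from_rotvec(s["tool_rot"]).as_matrix().round(3))
f=grab_frame("wrist"); W=cloud(f); X,Y,Z=W[...,0],W[...,1],W[...,2]
rects(W,(X>330)&(X<520)&(Y>-200)&(Y<-20)&(Z>7)&(Z<13),"plateB",200)
```

```text
[ 426.43702525 -109.34425201   92.81628086] [-0.51  0.26  2.    0.    0.89 -0.49]
[[ 0.016  1.    -0.003]
 [ 1.    -0.016  0.002]
 [ 0.002 -0.003 -1.   ]]
plateB 15795 [ 425.1 -112. ] [109.9  64.3] 88.9 mean [ 425.2 -107.8   10. ]
```

Call:
apply_moves(
  motion=[
    [-0.003,-0.006,-0.08,0,0,0],
    [0,0,-0.06,0,0,0],
    [0,0,-0.02,0,0,0],
    [0,0,-0.005,0,0,0],
    [0,0,0,0,0,0],
  ],
)

```text
time_s: 27.32
position: [426.4, -113.0, 28.9]
tool_rot: [2.238, 2.203, 0.001]
contact_force: [0.0, -0.1, -0.2]
width: 75.9
gripper_force: 0.0
```

Call:
apply_moves(
  motion=[
    [0,0,0,0,0,0],
    [0,0,0,0,0,0],
    [0,0,0,0,0,0],
  ],
  grip=55,
  force=80,
)

```text
time_s: 27.7
position: [427.4, -113.4, 30.9]
tool_rot: [2.235, 2.201, 0.002]
contact_force: [-1.5, 3.9, 24.4]
width: 55.5
gripper_force: 24.3
```

Call:
apply_moves(
  motion=[
    [0,0,0.02,0,0,0],
    [0,0,0,0,0,0],
    [0,0,0,0,0,0],
  ],
  grip=76,
)

```text
time_s: 28.08
position: [425.5, -112.8, 36.1]
tool_rot: [2.238, 2.204, 0.0]
contact_force: [0.0, 0.4, 0.3]
width: 75.9
gripper_force: 0.0
```

Run:
```python
from h import *
s=st(); print(s["position"],s["contact_force"],s["width"])
f=grab_frame("wrist"); save(f,"w7.png"); W=cloud(f); X,Y,Z=W[...,0],W[...,1],W[...,2]
rects(W,(X>330)&(X<520)&(Y>-200)&(Y<-20)&(Z>7)&(Z<13),"plateB",200)
```

```text
[ 425.53552011 -112.83265766   36.12118616] [0.03778276 0.42451398 0.32770971] 75.92029079709556
plateB 27901 [ 424.1 -112.1] [110.1  64.3] 88.8 mean [ 424.2 -105.7   10. ]
```

View pics/w7.png

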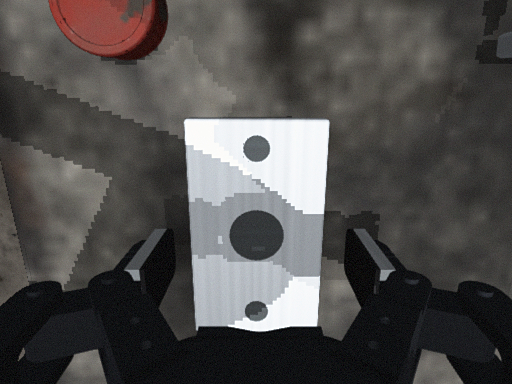

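Call:
apply_moves(
  motion=[
    [-0.003,0.001,-0.015,0,0,0],
    [0,0,-0.01,0,0,0],
    [0,0,0,0,0,0],
    [0,0,0,0,0,0],
  ],
)

```text
time_s: 28.62
position: [424.4, -112.4, 26.0]
tool_rot: [-2.238, -2.204, 0.0]
contact_force: [-0.8, -0.8, 0.5]
width: 76.2
gripper_force: 0.0
```

Call:
apply_moves(
  motion=[
    [0,0,0,0,0,0],
    [0,0,0,0,0,0],
    [0,0,0,0,0,0],
  ],
  grip=55,
  force=80,
)

```text
time_s: 29.0
position: [424.4, -112.4, 27.2]
tool_rot: [2.238, 2.204, -0.0]
contact_force: [-4.7, 1.4, 13.8]
width: 59.9
gripper_force: 82.8
```

Call:
apply_moves(
  motion=[
    [0,0,0.13,0,0,0],
    [0,0,0.15,0,0,0],
    [0,0,0.15,0,0,0],
    [0.029,0.1245,0,0,0,-0.0525],
    [0.029,0.1245,0,0,0,0],
    [0.029,0.1245,0,0.0744,-0.0094,0],
    [0.029,0.1245,0,0.0744,-0.0094,0],
    [0.029,0.1245,0,0.0744,-0.0094,0],
    [0.029,0.1245,0,0.0744,-0.0094,0],
    [0.029,0.1245,0,0.0744,-0.0094,0],
  ],
)

```text
time_s: 30.25
position: [505.8, 237.1, 197.8]
tool_rot: [-1.882, -1.659, -0.784]
contact_force: [-0.4, 1.2, -4.9]
width: 59.5
gripper_force: 88.1
```

Call:
apply_moves(
  motion=[
    [0,0,0,0,0,0],
    [0,0,0,0,0,0],
  ],
)

```text
time_s: 30.5
position: [505.2, 235.7, 197.3]
tool_rot: [-1.885, -1.663, -0.777]
contact_force: [-0.5, -0.3, -4.6]
width: 59.4
gripper_force: 89.3
```

Run:
```python
from h import *
s=st(); print(s["position"],s["width"],R.from_rotvec(s["tool_rot"]).as_matrix().round(3))
```

```text
[505.15255647 235.72978575 197.30648095] 59.35713088141047 [[ 0.089  0.992  0.087]
 [ 0.703 -0.124  0.7  ]
 [ 0.705 -0.001 -0.709]]
```

Call:
apply_moves(
  motion=[
    [0.002,0.007,-0.093,0,0,0],
    [0,0,-0.085,0,0,0],
    [0.003,0.021,-0.021,0,0,0],
    [0.003,0.025,-0.025,0,0,0],
    [0.001,0.012,-0.012,0,0,0],
    [0.001,0.008,-0.008,0,0,0],
    [0.0005,0.006,-0.006,0,0,0],
    [0,0,0,0,0,0],
    [0,0,0,0,0,0],
  ],
)

```text
time_s: 31.62
position: [510.0, 267.7, 98.3]
tool_rot: [-1.884, -1.662, -0.781]
contact_force: [0.3, 0.3, -4.6]
width: 59.5
gripper_force: 89.2
```

Call:
apply_moves(
  motion=[
    [-0.001,-0.008,-0.008,0,0,0],
    [-0.0005,-0.006,-0.006,0,0,0],
    [0,0,0,0,0,0],
    [0,0,0,0,0,0],
  ],
)

```text
time_s: 32.12
position: [509.3, 262.3, 92.7]
tool_rot: [-1.883, -1.661, -0.781]
contact_force: [0.1, 1.9, -1.6]
width: 59.5
gripper_force: 89.2
```

Call:
apply_moves(
  motion=[
    [0.0003,0.0025,-0.0025,0,0,0],
    [0,0,0,0,0,0],
  ],
)

```text
time_s: 32.38
position: [509.4, 262.8, 92.1]
tool_rot: [-1.883, -1.662, -0.781]
contact_force: [-3.2, -4.5, 5.6]
width: 59.6
gripper_force: 91.6
```

Call:
apply_moves(
  motion=[
    [0,0,0,0,0,0],
    [0,0,0,0,0,0],
    [0,0,0,0,0,0],
    [-0.008,-0.06,0.06,0,0,0],
    [-0.014,-0.115,0.115,0,0,0],
    [0,0.02,0.08,-0.0744,0.0094,0],
    [0,0.03,0.08,-0.0744,0.0094,0],
    [0,0.04,0.08,-0.0744,0.0094,0],
    [0,0.04,0.03,-0.0744,0.0094,0],
    [0,0.04,0,-0.0744,0.0094,0],
  ],
  grip=78,
)

```text
time_s: 33.62
position: [501.5, 263.9, 270.4]
tool_rot: [2.352, 2.073, 0.002]
contact_force: [-0.1, 0.2, -0.4]
width: 77.6
gripper_force: 0.0
```

Call:
apply_moves(
  motion=[
    [0.006,0.03,0,0,0,-0.0835],
    [0.006,0.03,0,0,0,-0.0835],
    [0.006,0.03,0,0,0,-0.0835],
    [0.006,0.03,0,0,0,-0.0835],
    [0.006,0.03,0,0,0,-0.0835],
    [0.006,0.03,0,0,0,-0.0835],
    [0.006,0.03,0,0,0,-0.0835],
    [0.006,0.03,0,0,0,-0.0835],
    [0.006,0.03,0,0,0,-0.082],
    [0,0,0,0,0,0],
  ],
  grip=40,
)

```text
time_s: 34.88
position: [522.0, 371.8, 267.1]
tool_rot: [3.136, -0.192, -0.001]
contact_force: [-0.7, -0.3, 0.0]
width: 40.2
gripper_force: 0.0
```

```bash
python3 rest.py
```

```text
[522.01613003 371.77414182 267.05372948] [0.44 0.42 1.28 0.   1.44 2.14]
[[ 0.992 -0.122 -0.001]
 [-0.122 -0.992 -0.   ]
 [-0.001  0.    -1.   ]]
62 [495.1 310.7 103.5] [-0.06  -0.746  0.663] hi [[471.0, 260.7, 47.9], [547.0, 321.2, 116.4]]
[95.3 79.5] ctr [509.1 289.8  81.2]
4030 [514.1 284.6  89.6] [-0.093 -0.688  0.72 ] hi [[479.2, 240.7, 47.0], [545.4, 316.7, 117.8]]
[109.6  77.6] ctr [510.8 276.4  81.3]
```

Same as before; repeat the end grasp.

Call:
apply_moves(
  motion=[
    [0,0.01,0,-0.0744,0.0094,0],
    [0,0.007,0,-0.0744,0.0094,0],
    [0,0,-0.04,-0.0744,0.0094,0],
    [0,0,-0.07,-0.0744,0.0094,0],
    [0,0,-0.07,-0.0744,0.0094,0],
    [0,0,-0.048,0,0,0],
    [0,0,0,0,0,0],
    [0,0,0,0,0,0],
  ],
)

```text
time_s: 35.98
position: [523.4, 377.5, 179.9]
tool_rot: [2.357, -0.151, -0.058]
contact_force: [0.5, 0.2, 0.0]
width: 39.8
gripper_force: 0.0
```

Call:
apply_moves(
  motion=[
    [-0.005,-0.04,-0.05,0,0,0],
    [-0.005,-0.05,-0.05,0,0,0],
    [-0.005,-0.045,-0.045,0,0,0],
    [-0.003,-0.025,-0.025,0,0,0],
    [0,0,0,0,0,0],
    [0,0,0,0,0,0],
  ],
)

```text
time_s: 36.72
position: [515.9, 314.6, 110.0]
tool_rot: [2.355, -0.149, -0.059]
contact_force: [0.6, -0.2, -0.2]
width: 40.2
gripper_force: 0.0
```

Call:
apply_moves(
  motion=[
    [0,0,0,0,0,0],
    [0,0,0,0,0,0],
    [0,0,0,0,0,0],
    [0,0,0,0,0,0],
  ],
  grip=0,
  force=90,
)

```text
time_s: 37.22
position: [515.4, 313.5, 110.5]
tool_rot: [2.35, -0.149, -0.06]
contact_force: [-0.4, -1.1, 7.1]
width: 8.3
gripper_force: 88.0
```

Call:
apply_moves(
  motion=[
    [0,0,0.08,0,0,0],
    [0,0,0.14,0,0,0],
    [0,0,0.15,0,0,0],
    [0.026,-0.105,0,0.0744,-0.0094,0],
    [0.026,-0.11,0,0.0744,-0.0094,0],
    [0.026,-0.11,0,0.0744,-0.0094,0],
    [0.026,-0.11,0,0.0744,-0.0094,0],
    [0.026,-0.11,0,0.0744,-0.0094,0],
    [0.026,-0.11,0,0,0,0.0425],
    [0.024,-0.1,0,0,0,0.0425],
  ],
)

```text
time_s: 38.48
position: [586.7, 9.8, 255.9]
tool_rot: [-3.14, -0.085, 0.002]
contact_force: [0.8, 0.8, -5.2]
width: 8.5
gripper_force: 89.1
```

Call:
apply_moves(
  motion=[
    [0,0,-0.06,0,0,0],
    [0,0,-0.09,0,0,0],
    [0,0,-0.035,0,0,0],
    [0,0,0,0,0,0],
    [0,0,0,0,0,0],
    [0,0,0,0,0,0],
  ],
)

```text
time_s: 39.22
position: [588.0, 12.0, 183.9]
tool_rot: [3.14, 0.084, 0.004]
contact_force: [0.3, 0.3, -4.9]
width: 8.7
gripper_force: 89.2
```

```bash
python3 slot.py w8.png
```

```text
[588.00810658  12.02902456 183.85224979] [-0.17  0.38  1.55 -0.    1.21  1.35]
[[ 0.999  0.053  0.003]
 [ 0.053 -0.999 -0.   ]
 [ 0.003  0.001 -1.   ]]
blocks 120 [614.1 126.2] [ 6.9 11.9] 4.4 mean [614.7 126.3  57.7]
blocks 3960 [581.9  86. ] [74.  35.3] 3.1 mean [583.7  85.5  57.9]
blocks 3609 [584.7  36.4] [74. 35.] 2.7 mean [588.5  37.5  57.9]
blocks 1049 [590.7  -2. ] [65.8 11.4] 3.4 mean [594.8  -2.2  57.8]
plate tool-frame 506 [[31.1, -10.9, 30.5], [32.5, 0.6, 65.4], [39.6, 10.7, 105.6]]
low part 210 [[31.2, -11.5, 75.2], [37.8, 0.6, 102.9], [39.9, 11.4, 105.7]]
```

Call:
apply_moves(
  motion=[
    [0,0,-0.03,0,0,0],
    [0,0,-0.03,0,0,0],
    [0,0,-0.03,0,0,0],
    [0,0,-0.02,0,0,0],
    [0,0,0,0,0,0],
  ],
)

```text
time_s: 39.9
position: [586.6, 12.0, 137.2]
tool_rot: [-3.14, -0.083, 0.003]
contact_force: [-0.5, -0.8, -3.9]
width: 8.6
gripper_force: 89.4
```

Call:
apply_moves(
  motion=[
    [0,0,-0.025,0,0,0],
    [0,0,-0.02,0,0,0],
    [0,0,-0.01,0,0,0],
    [0,0,0,0,0,0],
    [0,0,0,0,0,0],
  ],
)

```text
time_s: 40.52
position: [587.4, 11.9, 116.6]
tool_rot: [3.14, 0.083, 0.001]
contact_force: [0.3, 1.2, -4.0]
width: 8.5
gripper_force: 89.4
```

Call:
apply_moves(
  motion=[
    [0,0,-0.005,0,0,0],
    [0,0,-0.004,0,0,0],
    [0,0,0,0,0,0],
    [0,0,0,0,0,0],
  ],
)

```text
time_s: 41.02
position: [587.4, 11.9, 113.9]
tool_rot: [3.14, 0.083, 0.002]
contact_force: [-2.9, 0.1, 6.0]
width: 8.4
gripper_force: 90.8
```

Call:
apply_moves(
  motion=[
    [0,0,0,0,0,0],
    [0,0,0,0,0,0],
    [0,0,0,0,0,0],
    [0,0,0.06,0,0,0],
    [0,0,0.14,0,0,0],
    [0,0,0.15,0,0,0],
    [-0.12,0.06,0,0,0,0],
    [-0.12,0.06,0,0,0,0],
    [-0.12,0.06,0,0,0,0],
    [-0.107,0.06,0,0,0,0],
  ],
  grip=35,
)

```text
time_s: 42.28
position: [398.6, 108.6, 252.7]
tool_rot: [-3.14, -0.082, -0.0]
contact_force: [0.6, 0.1, 0.5]
width: 34.8
gripper_force: 0.0
```

Call:
apply_moves(
  motion=[
    [0,0,0,0,-0.073,0],
    [0,0,0,0,-0.073,0],
    [0,0,0,0,-0.073,0],
    [0,0,0,0,-0.073,0],
    [0,0,0,0,0,0],
    [0,0,0,0,0,0],
  ],
  grip=0,
)

```text
time_s: 43.02
position: [401.4, 107.9, 254.0]
tool_rot: [2.98, 0.078, 0.94]
contact_force: [-0.0, -0.2, 0.1]
width: 0.1
gripper_force: 0.0
```

Run:
```python
from h import *
s=st(); print(s["position"],s["width"],s["joint_positions"].round(2),R.from_rotvec(s["tool_rot"]).as_matrix().round(3))
f=grab_frame("side"); save(f,"s9.png"); W=cloud(f)
for n in ["plate0","gate","tin"]:
  for d in silhouettes(n,f)[:4]:
    P=W[d["pixels"]];P=P[np.isfinite(P).all(1)]; print(n,round(d["p"],2),np.round(d["bbox"]),np.percentile(P,[2,50,98],0).round(0).tolist())
a=cv2.imread("pics/s9.png")[130:290,150:330]; cv2.imwrite("pics/c9.png",cv2.resize(a,None,fx=3.6,fy=3.6,interpolation=2))
```

```text
[401.43980391 107.87449293 254.02353392] 0.08522559831606484 [-0.01 -0.32  2.25  0.01  0.6   1.5 ] [[ 0.818  0.043  0.574]
 [ 0.053 -0.999 -0.   ]
 [ 0.573  0.03  -0.819]]
plate0 0.7 [250. 184.  20.  11.] [[554.0, 102.0, 78.0], [586.0, 106.0, 100.0], [615.0, 112.0, 120.0]]
plate0 0.57 [253. 199.  22.  23.] [[559.0, 2.0, 57.0], [589.0, 6.0, 90.0], [621.0, 13.0, 120.0]]
gate 0.76 [216. 203.  40.  22.] [[412.0, 58.0, -1.0], [470.0, 95.0, 36.0], [535.0, 212.0, 60.0]]
tin 0.86 [289. 255.  23.  19.] [[660.0, -178.0, 1.0], [685.0, -165.0, 29.0], [710.0, -130.0, 32.0]]
tin 0.58 [315. 242.  32.  70.] [[742.0, -229.0, -1.0], [774.0, -47.0, 20.0], [821.0, 54.0, 30.0]]
tin 0.41 [181. 226.  13.  10.] [[356.0, -33.0, 2.0], [375.0, -24.0, 20.0], [389.0, 2.0, 24.0]]
```

View pics/c9.png

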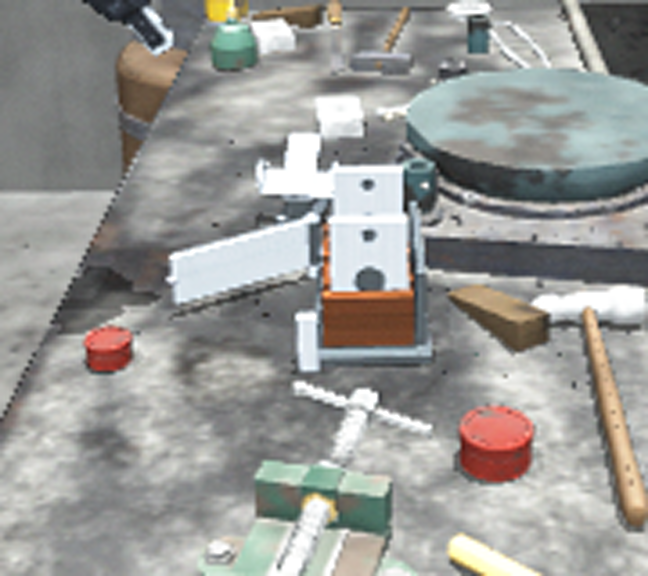

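Call:
apply_moves(
  motion=[
    [-0.003,0,-0.1,0,0,0],
    [0,0,-0.13,0,0,0],
    [0,0,-0.13,0,0,0],
    [0,0,-0.1,0,0,0],
    [0,0,-0.04,0,0,0],
    [0,0,0,0,0,0],
  ],
)

```text
time_s: 43.98
position: [393.3, 90.8, 117.2]
tool_rot: [-3.011, -0.09, -0.841]
contact_force: [0.5, 0.1, -0.5]
width: -0.0
gripper_force: 0.0
```

Call:
apply_moves(
  motion=[
    [0,0,0.15,0,0,0],
    [0,0,0.05,0,0.08,0],
    [0,0,0,0,0.08,0],
    [0,0,0,0,0.08,0],
    [0,0,0,0,0,0],
    [0,0,0,0,0,0],
  ],
)

```text
time_s: 44.72
position: [392.0, 91.5, 196.7]
tool_rot: [-3.112, -0.085, -0.072]
contact_force: [-0.8, 0.1, -0.0]
width: 0.1
gripper_force: 0.0
```

Run:
```python
from h import *
s=st(); print(s["position"],s["joint_positions"].round(2),R.from_rotvec(s["tool_rot"]).as_matrix().round(3))
f=grab_frame("wrist"); W=cloud(f); X,Y,Z=W[...,0],W[...,1],W[...,2]
rects(W,(X>395)&(X<545)&(Y>0)&(Y<150)&(Z>57)&(Z<63),"gate")
```

```text
[392.00818731  91.50151459 196.68943819] [-0.08  0.01  1.98  0.04  1.1   1.42] [[ 0.997  0.055  0.045]
 [ 0.054 -0.998  0.029]
 [ 0.047 -0.026 -0.999]]
gate 1517 [472.   97.4] [140.2  11.3] 33.9 mean [474.6  99.7  59.6]
```

Call:
apply_moves(
  motion=[
    [0.025,0.02,-0.06,0,0,0],
    [0.025,0.022,-0.12,0,0,0],
    [0,0,-0.1,0,0,0],
    [0,0,-0.06,0,0,0],
    [0,0,0,0,0,0],
  ],
)

```text
time_s: 45.4
position: [410.1, 108.3, 60.2]
tool_rot: [-3.112, -0.084, -0.066]
contact_force: [-0.1, 0.6, 0.7]
width: 0.1
gripper_force: 0.0
```

Call:
apply_moves(
  motion=[
    [0.016,-0.021,0,0,0,0],
    [0.016,-0.021,0,0,0,0],
    [0.022,-0.027,0,0,0,0],
    [0.022,-0.027,0,0,0,0],
    [0.022,-0.016,0,0,0,0],
    [0.022,-0.016,0,0,0,0],
    [0.023,-0.016,0,0,0,0],
    [0,0,0,0,0,0],
  ],
)

```text
time_s: 46.4
position: [470.9, 50.1, 61.3]
tool_rot: [-3.112, -0.084, -0.072]
contact_force: [-0.3, 0.1, 0.1]
width: 0.2
gripper_force: 0.0
```

Call:
apply_moves(
  motion=[
    [-0.05,0.0,0,0,-0.04,0],
    [0,0,0,0,-0.08,0],
    [0,0,0,0,-0.07,0],
    [0,0,0,0,0,0],
    [0,0,0,0,0,0],
  ],
)

```text
time_s: 47.02
position: [453.0, 56.0, 62.9]
tool_rot: [-3.043, -0.101, -0.603]
contact_force: [0.2, -0.2, 0.3]
width: 0.2
gripper_force: 0.0
```

Run:
```python
from h import *
s=st(); print(s["position"],s["joint_positions"].round(2),R.from_rotvec(s["tool_rot"]).as_matrix().round(3))
f=grab_frame("wrist"); save(f,"w10.png"); W=cloud(f); X,Y,Z=W[...,0],W[...,1],W[...,2]
rects(W,(X>395)&(X<545)&(Y>-30)&(Y<150)&(Z>57)&(Z<63),"gate")
```

```text
[452.96614817  56.01543747  62.88497194] [-0.22  0.2   2.3   0.47  0.3   0.85] [[ 0.922  0.071  0.38 ]
 [ 0.056 -0.997  0.05 ]
 [ 0.382 -0.025 -0.924]]
gate 116 [543.5 122.7] [10.6  2.9] 89.9 mean [543.8 122.8  57.9]
gate 4986 [500.8  74.8] [145.3  14.3] 63.6 mean [503.4  76.7  59.7]
gate 206 [465.8  56.9] [ 3.2 13.1] 0.8 mean [466.   56.8  60. ]
gate 110 [460.9  66.7] [6.4 3.2] 89.3 mean [460.9  66.8  60. ]
gate 105 [462.3  46.2] [2.9 6.3] 4.8 mean [462.3  46.2  60. ]
```

Call:
apply_moves(
  motion=[
    [0.014,-0.014,0,0,0,0],
    [0.032,-0.012,0,0,0,0],
    [0.032,-0.012,0,0,0,0],
    [0.02,-0.002,0,0,0,0],
    [0.02,-0.002,0,0,0,0],
    [0.015,-0.002,0,0,0,0],
    [0,0,0,0,0,0],
  ],
)

```text
time_s: 47.95
position: [505.5, 38.7, 62.4]
tool_rot: [-3.042, -0.101, -0.604]
contact_force: [-0.3, -0.2, -0.7]
width: 0.1
gripper_force: 0.0
```

Call:
apply_moves(
  motion=[
    [0.01,0,0,0,0,0],
    [0.008,0,0,0,0,0],
    [0,0,0,0,0,0],
  ],
)

```text
time_s: 48.32
position: [512.3, 38.7, 62.4]
tool_rot: [-3.042, -0.101, -0.604]
contact_force: [1.1, 0.4, -0.6]
width: -0.1
gripper_force: 0.0
```

Call:
apply_moves(
  motion=[
    [0.005,0,0,0,0,0],
    [0.005,0,0,0,0,0],
    [0,0,0,0,0,0],
  ],
)

```text
time_s: 48.7
position: [514.4, 39.1, 61.7]
tool_rot: [-3.042, -0.102, -0.598]
contact_force: [-10.7, -2.9, 6.4]
width: 0.5
gripper_force: 5.2
```

```bash
cat > gate.py <<'E'
from h import *
s=st(); print(s["position"],s["contact_force"].round(1))
f=grab_frame("wrist"); save(f,"w11.png"); W=cloud(f); X,Y,Z=W[...,0],W[...,1],W[...,2]
rects(W,(X>480)&(X<550)&(Y>-30)&(Y<150)&(Z>58.7)&(Z<63),"gate")
g=W[(X>480)&(X<545)&(Y>-10)&(Y<118)&(Z>58.7)&(Z<63)]
if len(g)>20:
  k=np.polyfit(g[:,1],g[:,0],1); print(len(g),"slope",k, "gate a ~",0.053+k[0], "x at y=62:",np.polyval(k,62))
E
python3 gate.py
```

```text
[514.4431848   39.11283727  61.74742307] [-10.7  -2.9   6.4]
gate 4511 [535.4  68.3] [ 11.9 145.4] 4.1 mean [533.7  72.6  60. ]
gate 142 [526.7  39.8] [ 2.3 12.8] 3.5 mean [526.6  39.8  60.9]
gate 88 [521.7  49.7] [6.3 2.5] 88.8 mean [521.7  49.6  60.8]
gate 80 [523.   29.2] [2.2 6.5] 4.4 mean [523.   29.2  60.7]
3862 slope [-3.81685977e-02  5.35804689e+02] gate a ~ 0.014831402275051454 x at y=62: 533.4382357349655
```

Call:
apply_moves(
  motion=[
    [0.005,0,0,0,0,0],
    [0.005,0,0,0,0,0],
    [0,0,0,0,0,0],
  ],
)

```text
time_s: 49.12
position: [514.9, 39.9, 60.3]
tool_rot: [-3.042, -0.103, -0.588]
contact_force: [-22.5, -6.0, 14.0]
width: -0.2
gripper_force: 11.4
```

```bash
python3 gate.py
```

```text
[514.89891286  39.91074912  60.32304578] [-22.5  -6.   14. ]
gate 4642 [532.5  68.1] [ 12.2 144.8] 1.6 mean [533.8  72.7  60. ]
gate 152 [526.4  40.4] [ 2.2 13. ] 4.3 mean [526.4  40.5  61. ]
gate 79 [521.4  50.5] [2.4 6.3] 11.6 mean [521.5  50.3  60.7]
gate 75 [522.9  30. ] [6.5 2.1] 88.5 mean [522.8  30.   60.7]
3957 slope [-3.95133468e-02  5.35961330e+02] gate a ~ 0.013486653248425726 x at y=62: 533.5115022189262
```

Call:
apply_moves(
  motion=[
    [-0.03,0,0,0,0,0],
    [-0.1,0,0,0,0,0],
    [-0.05,0,0.1,0,0.06,0],
    [0,0,0.15,0,0.08,0],
    [0,0,0.15,0,0.05,0],
    [0,0,0.15,0,0,0],
    [0.05,0,0.1,0,0,0],
    [0,0,0,0,0,0],
    [0,0,0,0,0,0],
  ],
)

```text
time_s: 50.3
position: [473.7, 43.8, 297.2]
tool_rot: [-3.072, -0.101, -0.091]
contact_force: [-0.1, 0.2, 0.5]
width: -0.0
gripper_force: 0.0
```

```bash
python3 gate.py
python3 - <<'E'
from h import *
f=grab_frame("side"); save(f,"s12.png"); W=cloud(f)
for n in ["plate0","gate","tin"]:
  for d in silhouettes(n,f)[:2]:
    P=W[d["pixels"]];P=P[np.isfinite(P).all(1)]; print(n,round(d["p"],2),np.percentile(P,[2,50,98],0).round(0).tolist())
a=cv2.imread("pics/s12.png")[160:270,200:320]; b=cv2.imread("pics/w11.png")
cv2.imwrite("pics/c12.png",np.hstack([cv2.resize(a,(390,384),interpolation=2),cv2.resize(b[:, 80:480],(400,384))]))
E
```

```text
[473.67848268  43.83485789 297.16585468] [-0.1  0.2  0.5]
gate 681 [534.6  68.1] [ 12.8 143.2] 3.7 mean [533.7  71.5  60.1]
549 slope [-4.81377662e-02  5.37263015e+02] gate a ~ 0.004862233797174063 x at y=62: 534.278473811207
plate0 0.87 [[559.0, 2.0, 57.0], [589.0, 6.0, 89.0], [618.0, 10.0, 120.0]]
plate0 0.83 [[561.0, 103.0, 85.0], [586.0, 106.0, 101.0], [611.0, 110.0, 117.0]]
gate 0.62 [[529.0, 3.0, 20.0], [537.0, 75.0, 58.0], [540.0, 132.0, 61.0]]
tin 0.55 [[660.0, -178.0, 2.0], [685.0, -165.0, 29.0], [709.0, -129.0, 32.0]]
tin 0.42 [[355.0, -33.0, 3.0], [373.0, -23.0, 20.0], [389.0, 2.0, 23.0]]
```

View pics/c12.png

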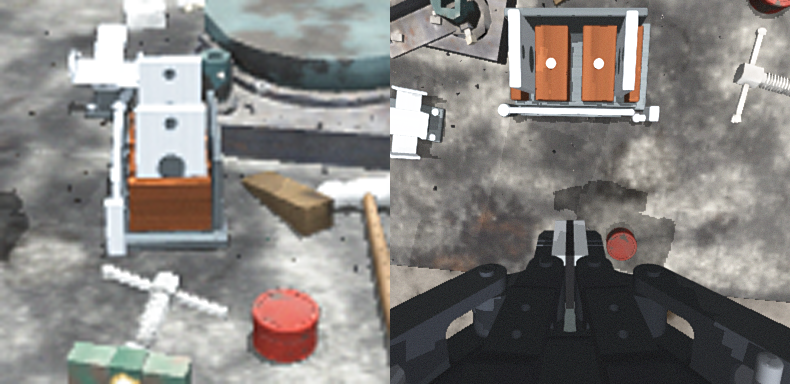

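```bash
python3 -c "
from plant import ctrl
print(ctrl.finish_job())"
```

```text
the job is handed in; nothing more can be done
None
```

The job is handed in: the tin stands upright at about x 685, y -150 mm, both plates found (there was no third in view) stand upright in slots 0 and 2, and the gate is pushed shut and measures about 0.005 rad; no verdict came back.

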